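Move the sample row to the retention rack in reverse order

TASK

Move the four amber sample bottles from the coloured cells of the black tray into the grey rack, one in each cell, in reverse order counted from the yellow ends: the bottle nearest the tray's yellow end goes into the rack cell farthest from the rack's yellow end, the next into the next, and so on until the last stands beside the rack's yellow end. Stand each bottle upright on the floor of its cell, letting go only when it is down; never drop one into the rack or tip one over.

Things in the scene. Friction and masses are not known exactly. Their poses are not given: they have to be found in the camera images.
- bottle_white: Amber sample bottle with a plain paper label and a white screw cap, standing upright, about 0.13 kg. Body 54 mm in diameter up to 74 mm high, shoulder above it, cap 44 mm in diameter from 81 to 105 mm above the underside (grip the cap from above). Origin: centre of the underside; z up along the bottle's axis.
- bottle_blue: Amber sample bottle with a plain paper label and a blue screw cap, standing upright, about 0.13 kg. Body 54 mm in diameter up to 74 mm high, shoulder above it, cap 44 mm in diameter from 81 to 105 mm above the underside (grip the cap from above). Origin: centre of the underside; z up along the bottle's axis.
- bottle_red: Amber sample bottle with a plain paper label and a red screw cap, standing upright, about 0.13 kg. Body 54 mm in diameter up to 74 mm high, shoulder above it, cap 44 mm in diameter from 81 to 105 mm above the underside (grip the cap from above). Origin: centre of the underside; z up along the bottle's axis.
- bottle_green: Amber sample bottle with a plain paper label and a green screw cap, standing upright, about 0.13 kg. Body 54 mm in diameter up to 74 mm high, shoulder above it, cap 44 mm in diameter from 81 to 105 mm above the underside (grip the cap from above). Origin: centre of the underside; z up along the bottle's axis.
- cell_white: White open square cell fixed on the black tray; the bottle with the white cap starts in it. 73 mm (along the row) by 80 mm, 24 mm high, walls and floor 5 mm thick; its bottle's underside starts 5 mm above this origin. Origin: centre of the cell's underside, 8 mm above the table; x along the row.
- cell_blue: Blue open square cell fixed on the black tray; the bottle with the blue cap starts in it. 73 mm (along the row) by 80 mm, 24 mm high, walls and floor 5 mm thick; its bottle's underside starts 5 mm above this origin. Origin: centre of the cell's underside, 8 mm above the table; x along the row.
- cell_red: Red open square cell fixed on the black tray; the bottle with the red cap starts in it. 73 mm (along the row) by 80 mm, 24 mm high, walls and floor 5 mm thick; its bottle's underside starts 5 mm above this origin. Origin: centre of the cell's underside, 8 mm above the table; x along the row.
- cell_green: Green open square cell fixed on the black tray; the bottle with the green cap starts in it. 73 mm (along the row) by 80 mm, 24 mm high, walls and floor 5 mm thick; its bottle's underside starts 5 mm above this origin. Origin: centre of the cell's underside, 8 mm above the table; x along the row.
- tray: Black delivery tray fixed to the table, base 324 x 95 x 8 mm, with the four coloured cells at x = -112.5, -37.5, 37.5 and 112.5 mm, in any order. A yellow block 25 mm long, 30 mm high marks its end at -x (the end nearer the robot). Tray and rack may change sides. Origin: centre of the row, on the table; x along the row away from the yellow end, z up.
- rack: Grey rack fixed to the table, 305 x 80 x 28 mm: a row of four open cells, empty at the start, centred at x = -112.5, -37.5, 37.5, 112.5 mm; each 70 x 70 mm inside, floor 5 mm above the table, walls 5 mm thick, 28 mm high. A yellow block 25 mm long, 30 mm high marks its end at -x (nearer the robot). Origin: centre of the row, on the table; x along the row away from the yellow end, z up.

How it is judged:
By the outcome, as a careful person would: the job done as asked, in the order asked, and still so for the second after the job is handed in, with the robot touching nothing.
It also fails if it takes over 115 s, if anything falls off the work surface, if the arm or the gripper's body presses on something with over 40 N, if the wrist force passes 120 N, or if a joint passes its speed limit or range.

ROBOT

A 6-joint arm with a two-finger parallel gripper is mounted at the origin on the work surface. World frame = base frame: x ahead of the robot, y to its left, z up, the work surface at z = 0. Lengths are in m, angles in rad, forces in N, time in s.
With the tool pointing down it reaches from about 0.35 to 0.85 m from the base axis. Payload 8.1 kg.
Tool frame: the origin (TCP) lies on the centre line of the jaws, within the pads' length; the fingertips stand 25 mm ahead of it and the grasp point (between the pads) lies 6 mm ahead of it; y points along the fingers, x is the direction in which the jaws open and shut, and the axes are right-handed (so a half turn about y gives the same grasp; the last joint's range is limited). The gripper opens to 85 mm and grips with 20 to 120 N. Pads are 22 mm wide; open, the fingers measure 114 mm over their backs; the gripper's body (76 mm by 85 mm) begins 54 mm behind the grasp point. The pads swing forward as they close: fully open they stand 13 mm farther back than shut.
Start: joints at [-1.361, 0.13, 1.488, -0, 1.523, -0.085], TCP at [0.174, -0.574, 0.256] pointing down, gripper open.
Joint ranges: [-2.96, 2.96], [-0.89, 2.26], [0.02, 2.5], [-1.34, 4.48], [0, 2.73], [-2.66, 2.66]. Speed limits (rad/s): [2.39, 2.39, 2.79, 3.14, 3.14, 3.14].

INTERFACE

Orientations are given as a 3x3 rotation matrix whose columns are the frame's x, y, z axes.
In Python, from plant import env gives the robot as it stands.
- The arm moves only by the shell command python3 -m jog 'ROWS' [FORCE]. ROWS is JSON, a list of rows, each a list of 7 numbers: the shift along the world's x, y, z in cm, then the turn, a rotation vector about the world's x, y, z in degrees, then the opening, from 0 (shut) to 1 (fully open). A call has exactly 5 rows; each row shifts and turns the commanded pose from where the row before left it; what a row does not reach is not made up. A row lasts 1/10 s, in which the tool goes at most 50 mm and 8.59 degrees, less where a joint would pass 70% of its speed; a pose out of reach is approached as far as the arm can. A call with a gripper value outside its range is refused whole. The fingers move at their own pace and stop on an object; FORCE is the grip in N (left out, the last holds). Time passes only in rows, so rows that do not move let the fingers close, or fill a call up. It gives the time, the measured TCP pose, the force and the opening at its end, in the units of the state.
- env.sense(): the state, without advancing time (a new reading comes with each control period).
- env.grab_frame(name): name is "scene" or "top" or "wrist"; returns (picture, depth): 420x560x3 uint8, red, green, blue; 420x560 float32, m along the optical axis (not along the pixel's ray), 0 where there is no reading.
- env.camera_model(name): a dict with "camera_matrix" (3x3 intrinsics, pixels), "k1" (the pictures are not rectified: a ray, as slopes to the right and down, at radius r is drawn at 1 + k1 r^2 times it, then the intrinsics apply), "R" (3x3) and "t" (3): a world point X has camera coordinates R X + t. Camera axes: x right, y down, z forward; pixel columns grow to the right and rows downward; lengths in m; the calibration is good to about 2 mm. A picture is of the moment at which its call begins: read the wrist's pose just before it. camera_model takes no time and is no camera call; for the wrist camera it gives the pose at the moment of the call.
- env.finish_job(): hands the job in, once; it reports no verdict.
Trained networks look in the newest picture that a camera, given by its name, has taken for a name from the list of things; names that differ only in an ending like _2 or _b are one class to them, and where a whole thing is asked for, a point or a joint stands for the part that bears it (a point fixed in the world has none). Each returns a list of dicts, best first, with "p" (0 to 1); they miss things now and then, are a little off and sometimes report something else, mostly with a low value. They report only what shows in the picture. A call takes as long as a camera call.
- env.recognise(camera, query): "rect" ([left, top, width, height] in pixels, round what is visible of it).
- env.cut_out(camera, query): "region" (420x560 bool, what is visible of it) and "rect" ([left, top, width, height] in pixels, round what is visible of it).
The state is a dict: "time": time; "joint_positions": joint angles; "qd": joint speeds; "joint_efforts": joint torques, N m; "position": TCP position; "tool_rot": TCP orientation; "force": force on the tool from outside, world axes, zero at the start; "ft_torque": the same for the moment, N m; "grip_width": finger opening in m.
Only numpy, scipy, OpenCV 4.12 (cv2) and the standard library are available. Lean on these libraries where they do the work, as an engineer would, in place of code of your own. Each camera call takes 0.05 s, during which the arm holds its last target. There are 200 camera calls.

## Working session

There is one attempt and no reset: what is moved stays moved. The work goes in short steps, Python scripts to look and compute and a shell command to move; the robot and the scene stay as the last step left them, time stands still between calls to the robot, and variables do not carry over. Pictures are saved under pics/ and viewed, about 12 in all and at most 16, crops included, and the job is handed in when it is done.

```bash
mkdir -p pics; ls; python3 - <<'E'
from plant import env
import cv2
s=env.sense();print(s['time'],s['position'],s['tool_rot'],s['grip_width'])
for n in("scene","top"):
    p,d=env.grab_frame(n);cv2.imwrite(f"pics/{n}0.png",p[:,:,::-1])
    m=env.camera_model(n);print(n,m)
E
```

```text
pics
0.0 [ 0.17424506 -0.57360162  0.25522388] [[ 2.90552166e-01 -4.18365003e-04  9.56859062e-01]
 [-9.56857324e-01  1.82836148e-03  2.90552438e-01]
 [-1.87104122e-03 -9.99998241e-01  1.30918772e-04]] 0.0855434955989359
scene {'camera_matrix': array([[500.0628636 ,   0.        , 279.52061712],
       [  0.        , 500.0628636 , 210.32991026],
       [  0.        ,   0.        ,   1.        ]]), 'k1': 0.043291839106188446, 'R': array([[-0.71921553,  0.69462691, -0.01491547],
       [ 0.49111261,  0.49307744, -0.71811074],
       [-0.49146457, -0.52380158, -0.69576899]]), 't': array([ 0.39506076, -0.22719101,  1.22281724])}
top {'camera_matrix': array([[401.63217074,   0.        , 277.67210863],
       [  0.        , 401.63217074, 207.42188148],
       [  0.        ,   0.        ,   1.        ]]), 'k1': -0.06156669447705547, 'R': array([[-0.0231741 , -0.99922876,  0.03169941],
       [-0.9948062 ,  0.0199048 , -0.099822  ],
       [ 0.09911404, -0.03384806, -0.99450023]]), 't': array([-0.01010479,  0.52959704,  0.71180961])}
```

View images.

View pics/scene0.png

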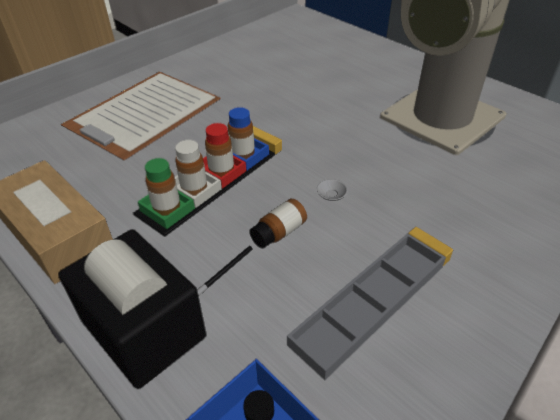

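View pics/top0.png

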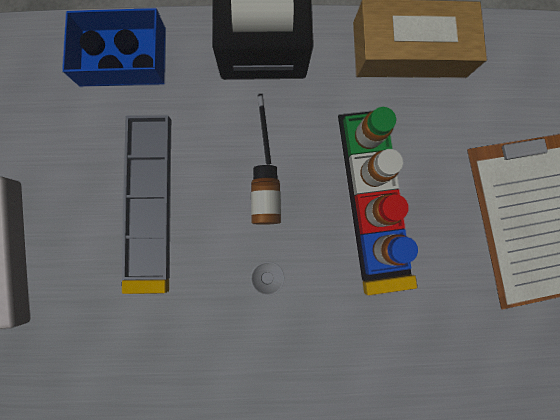

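```bash
cat >h.py <<'E'
from plant import env
import numpy as np, cv2
def cloud(n):
    m=env.camera_model(n); p,d=env.grab_frame(n)
    v,u=np.mgrid[:420,:560]; uv=np.stack([u,v],-1).reshape(-1,1,2).astype(float)
    r=cv2.undistortPoints(uv,m['camera_matrix'],np.array([m['k1'],0,0,0])).reshape(420,560,2)
    c=np.dstack([r*d[...,None],d]); X=(c-m['t'])@m['R']; X[d==0]=np.nan
    return p,X,cv2.cvtColor(p,cv2.COLOR_RGB2HSV)
def caps(n,p,X):
    out={}
    for c in('blue','red','white','green'):
        r=env.cut_out(n,'bottle_'+c)
        if not r: print(c,'none');continue
        P=X[r[0]['region']]; P=P[np.isfinite(P).all(1)]
        zt=np.percentile(P[:,2],97); T=P[P[:,2]>zt-.006]
        (cx,cy),rad=cv2.minEnclosingCircle(T[:,:2].astype(np.float32))
        out[c]=(cx,cy); print(n,c,round(r[0]['p'],2),r[0]['rect'],'ztop %.4f circ %.4f %.4f r %.4f med'%(zt,cx,cy,rad),np.median(T,0).round(4),len(T))
    return out
def row(n,X,q):
    r=env.cut_out(n,q)[0]; P=X[r['region']];P=P[np.isfinite(P).all(1)]
    print(n,q,round(r['p'],2),r['rect'],'z pct',np.percentile(P[:,2],[5,25,50,75,95]).round(4))
    return P,r['region']
E
python3 - <<'E'
from h import *
for n in('top','scene'):
    p,X,H=cloud(n); caps(n,p,X)
    P,reg=row(n,X,'rack'); Q=P[(P[:,2]>.018)&(P[:,2]<.036)]
    print(' rack rim box',cv2.minAreaRect(Q[:,:2].astype(np.float32)))
    for q in('tray',): row(n,X,q)
    Y=(H[...,0]>18)&(H[...,0]<30)&(H[...,1]>200)&(X[...,2]>.022)&(X[...,2]<.04)
    k,l,s,c=cv2.connectedComponentsWithStats(Y.astype(np.uint8))
    for i in range(1,k):
        if s[i,4]>60: Z=X[l==i]; print(' yellow',s[i],cv2.minAreaRect(Z[:,:2].astype(np.float32)),np.median(Z[:,2]))
    for q in('cell_blue','cell_red','cell_white','cell_green'):
        P,_=row(n,X,q); Q=P[(P[:,2]>.024)&(P[:,2]<.04)]; print('  rim box',cv2.minAreaRect(Q[:,:2].astype(np.float32)))
    tab=X[(X[...,2]<.01)&(X[...,2]>-.02)]; print('table z',np.median(tab[:,2]))
print(env.sense()['time'])
E
```

```text
top blue 0.79 [370.1, 229.9, 49.7, 35.8] ztop 0.1191 circ 0.4466 -0.2224 r 0.0224 med [ 0.4469 -0.222   0.1172] 556
top red 0.65 [363.9, 191.4, 44.6, 37.0] ztop 0.1190 circ 0.5168 -0.2103 r 0.0216 med [ 0.5167 -0.2094  0.1174] 522
top white 0.84 [357.6, 148.3, 46.2, 34.9] ztop 0.1190 circ 0.5935 -0.2066 r 0.0221 med [ 0.5935 -0.2055  0.1173] 521
top green 0.92 [353.9, 108.6, 39.7, 41.5] ztop 0.1190 circ 0.6657 -0.1986 r 0.0216 med [ 0.6655 -0.1984  0.1172] 485
top rack 0.69 [119.8, 114.9, 52.4, 177.3] z pct [0.0023 0.0039 0.0054 0.0237 0.0289]
 rack rim box ((0.5439445972442627, 0.222303569316864), (0.08177812397480011, 0.330064982175827), 89.74248504638672)
top tray 0.61 [338.1, 112.6, 81.3, 184.6] z pct [0.0048 0.0068 0.0086 0.0287 0.0307]
 yellow [365 276  52  19 638] ((0.3827509582042694, -0.22521601617336273), (0.023622779175639153, 0.09254422038793564), 5.839023113250732) 0.029294818918528063
 yellow [122 280  44  14 542] ((0.39125052094459534, 0.22332912683486938), (0.07808628678321838, 0.02327340841293335), 89.38455963134766) 0.029050176342703033
top cell_blue 0.64 [359.7, 22
[... 1548 characters left out ...]
9] z pct [0.0018 0.0065 0.0083 0.014  0.0309]
scene cell_blue 0.97 [233.4, 138.2, 36.1, 26.4] z pct [0.0104 0.0158 0.0237 0.0305 0.0332]
  rim box ((0.44265326857566833, -0.19760632514953613), (0.07547439634799957, 0.03950191289186478), 8.963333129882812)
scene cell_red 0.83 [205.3, 157.9, 43.9, 29.3] z pct [0.0111 0.0173 0.0254 0.0313 0.0333]
  rim box ((0.5195989012718201, -0.21154780685901642), (0.07431278377771378, 0.08204185217618942), 7.544282913208008)Traceback (most recent call last):
  File "<stdin>", line 12, in <module>
  File "h.py", line 20, in row
    r=env.cut_out(n,q)[0]; P=X[r['region']];P=P[np.isfinite(P).all(1)]
      ~~~~~~~~~~~~~~~~^^^
IndexError: list index out of range
```

The scene picture shows the tray on the robot's right, with the order from its yellow end blue, red, white, green. The rack is on the left. The measured heights and sizes match the ones given: cap tops at 0.119, rims at 0.029/0.031, rack box 330 mm including the yellow block. First I go above blue.

```bash
python3 -m jog '[[2.7,3.5,-0.5,0,0,-1.5,1],[2.7,3.5,-0.5,0,0,-1.5,1],[2.7,3.5,-0.5,0,0,-1.5,1],[2.7,3.5,-0.5,0,0,-1.5,1],[2.7,3.5,-0.5,0,0,-1.5,1]]' 35
python3 -m jog '[[2.7,3.5,-0.5,0,0,-1.5,1],[2.7,3.5,-0.5,0,0,-1.5,1],[2.7,3.5,-0.5,0,0,-1.5,1],[2.7,3.5,-0.5,0,0,-1.5,1],[2.7,3.5,-0.5,0,0,-1.5,1]]'
```

```text
time: 1.65
position: [0.3101, -0.3977, 0.2313]
tool_rot: [[0.162, 0.0, 0.987], [-0.987, -0.0, 0.162], [0.0, -1.0, 0.0]]
force: [0.7, -0.9, 0.5]
grip_width: 0.0852
time: 2.15
position: [0.4453, -0.2226, 0.2065]
tool_rot: [[0.032, 0.001, 0.999], [-0.999, -0.001, 0.032], [0.001, -1.0, 0.001]]
force: [1.0, -1.4, 0.3]
grip_width: 0.0853
```

```bash
python3 - <<'E'
from h import *
s=env.sense();print(s['time'],s['position'],s['tool_rot'].round(4),s['joint_positions'])
p,X,H=cloud('wrist'); cv2.imwrite('pics/w1.png',p[:,:,::-1]); caps('wrist',p,X)
E
```

```text
2.15 [ 0.44527706 -0.22258155  0.20645119] [[ 3.180e-02  7.000e-04  9.995e-01]
 [-9.995e-01 -5.000e-04  3.180e-02]
 [ 5.000e-04 -1.000e+00  7.000e-04]] [-5.66551228e-01 -1.20885577e-01  1.83174655e+00 -3.94565701e-05
  1.42984783e+00  9.72416422e-01]
wrist blue 0.55 [241.5, 158.4, 76.3, 98.0] ztop 0.1198 circ 0.4472 -0.2237 r 0.0222 med [ 0.4489 -0.2236  0.1187] 3507
wrist red 0.79 [226.6, 68.4, 80.1, 83.9] ztop 0.1199 circ 0.5172 -0.2117 r 0.0221 med [ 0.5177 -0.2118  0.1186] 4544
wrist white 0.64 [223.0, 2.1, 80.2, 45.7] ztop 0.1186 circ 0.5763 -0.2075 r 0.0134 med [ 0.5738 -0.208   0.1179] 353
wrist green 0.63 [226.2, 148.1, 97.5, 89.2] ztop 0.0342 circ 0.4442 -0.2200 r 0.0541 med [ 0.4611 -0.2118  0.0328] 1697
```

```bash
python3 -m jog '[[0.2,0,-2.5,0,0,0,1],[0,0,-2.5,0,0,0,1],[0,0,-2,0,0,0,1],[0,0,-1.5,0,0,0,1],[0,0,-0.6,0,0,0,1]]'
python3 -m jog '[[0,0,0,0,0,0,1],[0,0,0,0,0,0,0],[0,0,0,0,0,0,0],[0,0,0,0,0,0,0],[0,0,0,0,0,0,0]]' 35
python3 -m jog '[[0,0,0,0,0,0,0],[0,0,0,0,0,0,0],[0,0,0,0,0,0,0],[0,0,0,0,0,0,0],[0,0,0,0,0,0,0]]' 35
```

```text
time: 2.9
position: [0.4451, -0.2247, 0.1138]
tool_rot: [[0.031, -0.002, 1.0], [-1.0, 0.001, 0.031], [-0.001, -1.0, -0.002]]
force: [0.5, -1.1, -0.7]
grip_width: 0.0852
time: 3.4
position: [0.4471, -0.2245, 0.1165]
tool_rot: [[0.033, 0.002, 0.999], [-0.999, -0.001, 0.033], [0.001, -1.0, 0.002]]
force: [-0.3, 0.8, 5.2]
grip_width: 0.0431
time: 3.9
position: [0.4471, -0.2245, 0.1165]
tool_rot: [[0.033, 0.002, 0.999], [-0.999, -0.001, 0.033], [0.001, -1.0, 0.002]]
force: [-1.2, 1.0, 6.6]
grip_width: 0.0429
```

```bash
python3 -m jog '[[0,0,0.5,0,0,0,0],[0,0,1.5,0,0,0,0],[0,0,3,0,0,0,0],[0,0,4,0,0,0,0],[0,0,3,0,0,0,0]]'
python3 -m jog '[[0,0,0,0,0,0,0],[0.7,1.5,0,0,0,0,0],[1.5,3,0,0,0,0,0],[1.8,3.6,0,0,0,0,0],[1.8,3.6,0,0,0,0,0]]'
python3 -m jog '[[1.8,3.6,0,0,0,0,0],[1.8,3.6,0,0,0,0,0],[1.8,3.6,0,0,0,0,0],[1.8,3.6,0,0,0,0,0],[1.8,3.6,0,0,0,0,0]]'
python3 -m jog '[[1.8,3.6,0,0,0,0,0],[1.8,3.6,0,0,0,0,0],[1.8,3.6,0,0,0,0,0],[1.3,3,0,0,0,0,0],[0.7,1.6,0,0,0,0,0]]'
python3 - <<'E'
from h import *
p,X,H=cloud('scene'); cv2.imwrite('pics/s1.png',p[:,:,::-1])
s=env.sense();print(s['position'],s['force'])
E
```

```text
time: 4.4
position: [0.4466, -0.2242, 0.2386]
tool_rot: [[0.033, 0.002, 0.999], [-0.999, -0.001, 0.033], [0.001, -1.0, 0.002]]
force: [0.5, -0.6, -2.1]
grip_width: 0.0433
time: 4.9
position: [0.5043, -0.106, 0.2351]
tool_rot: [[0.032, -0.001, 0.999], [-0.999, 0.0, 0.032], [-0.0, -1.0, -0.001]]
force: [1.6, -0.1, -1.6]
grip_width: 0.0429
time: 5.4
position: [0.5944, 0.0745, 0.2349]
tool_rot: [[0.033, -0.001, 0.999], [-0.999, -0.0, 0.033], [0.0, -1.0, -0.001]]
force: [1.0, -0.7, -1.8]
grip_width: 0.043
time: 5.9
position: [0.6682, 0.2297, 0.2342]
tool_rot: [[0.035, -0.002, 0.999], [-0.999, 0.0, 0.035], [-0.0, -1.0, -0.002]]
force: [0.8, -0.4, -1.6]
grip_width: 0.0429
[0.66832266 0.23125923 0.23404451] [-1.97794664  0.53311197 -1.18446489]
```

View pics/s1.png

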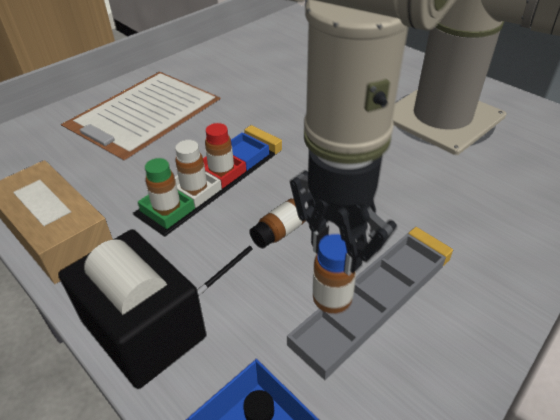

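```bash
python3 -m jog '[[0,-0.9,-1,0,0,0,0],[0,0,-3,0,0,0,0],[0,0,-3,0,0,0,0],[0,0,-2.5,0,0,0,0],[0,0,-1.5,0,0,0,0]]'
python3 -m jog '[[0,0,-0.3,0,0,0,0],[0,0,-0.2,0,0,0,0],[0,0,0,0,0,0,0],[0,0,0,0,0,0,0],[0,0,0,0,0,0,0]]'
```

```text
time: 6.45
position: [0.6663, 0.2157, 0.1214]
tool_rot: [[0.032, -0.005, 0.999], [-0.999, -0.002, 0.032], [0.002, -1.0, -0.005]]
force: [0.2, -0.1, -2.4]
grip_width: 0.0432
time: 6.95
position: [0.6691, 0.2181, 0.1218]
tool_rot: [[0.033, 0.002, 0.999], [-0.999, 0.001, 0.033], [-0.0, -1.0, 0.002]]
force: [0.5, -0.4, -1.8]
grip_width: 0.043
```

```bash
python3 -m jog '[[0,0.4,0,0,0,0,0],[0,0,-0.5,0,0,0,0],[0,0,-0.4,0,0,0,0],[0,0,0,0,0,0,0],[0,0,0,0,0,0,0]]'
python3 -m jog '[[0,0,-0.2,0,0,0,0],[0,0,-0.1,0,0,0,0],[0,0,0,0,0,0,0],[0,0,0,0,0,0,0],[0,0,0,0,0,0,0]]'
```

```text
time: 7.45
position: [0.668, 0.2218, 0.1106]
tool_rot: [[0.033, -0.001, 0.999], [-0.999, -0.0, 0.033], [0.0, -1.0, -0.001]]
force: [-0.2, -0.1, -1.9]
grip_width: 0.0428
time: 7.95
position: [0.6685, 0.2219, 0.1087]
tool_rot: [[0.033, 0.001, 0.999], [-0.999, 0.0, 0.033], [-0.0, -1.0, 0.001]]
force: [0.6, 1.1, 0.9]
grip_width: 0.0427
```

```bash
python3 -m jog '[[0,0,-0.1,0,0,0,0],[0,0,0,0,0,0,0],[0,0,0,0,0,0,0],[0,0,0,0,0,0,0],[0,0,0,0,0,0,0]]'
python3 -m jog '[[0,0,0,0,0,0,0.6],[0,0,0,0,0,0,1],[0,0,0,0,0,0,1],[0,0,0,0,0,0,1],[0,0,1,0,0,0,1]]'
python3 -m jog '[[0,0,2,0,0,0,1],[0,0,3,0,0,0,1],[0,0,3,0,0,0,1],[0,0,1,0,0,0,1],[0,0,0,0,0,0,1]]'
```

```text
time: 8.45
position: [0.6689, 0.222, 0.1086]
tool_rot: [[0.033, 0.001, 0.999], [-0.999, 0.0, 0.033], [-0.0, -1.0, 0.001]]
force: [-2.0, -0.1, 6.9]
grip_width: 0.0431
time: 8.95
position: [0.6671, 0.2215, 0.1154]
tool_rot: [[0.033, -0.004, 0.999], [-0.999, -0.001, 0.033], [0.001, -1.0, -0.004]]
force: [-0.5, 0.1, 0.6]
grip_width: 0.0852
time: 9.45
position: [0.6697, 0.2222, 0.2105]
tool_rot: [[0.033, 0.005, 0.999], [-0.999, 0.001, 0.033], [-0.001, -1.0, 0.005]]
force: [0.7, -0.0, -0.5]
grip_width: 0.0853
```

```bash
python3 -m jog '[[-0.7,-2,0,0,0,0,1],[-1.4,-4,0,0,0,0,1],[-1.4,-4,0,0,0,0,1],[-1.4,-4,0,0,0,0,1],[-1.4,-4,0,0,0,0,1]]'
python3 -m jog '[[-1.4,-4,0,0,0,0,1],[-1.4,-4,0,0,0,0,1],[-1.4,-4,0,0,0,0,1],[-1.4,-4,0,0,0,0,1],[-1.4,-4,0,0,0,0,1]]'
python3 -m jog '[[-1.4,-3.3,0,0,0,0,1],[-0.5,-2,0,0,0,0,1],[0,0,0,0,0,0,1],[0,0,0,0,0,0,1],[0,0,0,0,0,0,1]]'
python3 - <<'E'
from h import *
p,X,H=cloud('wrist'); caps('wrist',p,X); s=env.sense();print(s['position'])
p,X,H=cloud('scene');cv2.imwrite('pics/s2.png',p[:,:,::-1]);caps('scene',p,X)
E
```

```text
time: 9.95
position: [0.6035, 0.0405, 0.2048]
tool_rot: [[0.033, -0.003, 0.999], [-0.999, 0.0, 0.033], [-0.0, -1.0, -0.003]]
force: [0.2, -0.6, 0.1]
grip_width: 0.0856
time: 10.45
position: [0.5336, -0.1592, 0.2051]
tool_rot: [[0.033, -0.003, 0.999], [-0.999, 0.001, 0.033], [-0.001, -1.0, -0.003]]
force: [0.6, 0.3, 0.3]
grip_width: 0.0852
time: 10.95
position: [0.5162, -0.21, 0.2062]
tool_rot: [[0.034, -0.001, 0.999], [-0.999, 0.001, 0.034], [-0.001, -1.0, -0.001]]
force: [0.9, 0.6, -0.3]
grip_width: 0.085
blue none
red none
wrist white 0.72 [239.6, 61.3, 79.8, 84.6] ztop 0.1199 circ 0.5935 -0.2070 r 0.0221 med [ 0.5942 -0.207   0.1186] 4696
wrist green 0.97 [229.5, 0.0, 81.9, 40.9] ztop 0.1163 circ 0.6481 -0.2003 r 0.0109 med [ 0.6458 -0.2008  0.1152] 201
[ 0.51661458 -0.21033396  0.20721417]
scene blue 0.85 [306.3, 293.9, 39.0, 63.4] ztop 0.1118 circ 0.6700 0.2226 r 0.0225 med [0.6715 0.2235 0.1105] 667
scene red 0.75 [201.6, 120.2, 31.6, 57.3] ztop 0.1191 circ 0.5169 -0.2116 r 0.0240 med [ 0.5192 -0.2085  0.1179] 254
scene white 0.68 [172.8, 140.3, 30.5, 57.9] ztop 0.1191 circ 0.5929 -0.2062 r 0.0240 med [ 0.5959 -0.2045  0.1179] 282
scene green 0.56 [145.1, 161.9, 34.6, 51.7] ztop 0.1191 circ 0.6671 -0.1975 r 0.0236 med [ 0.6686 -0.1964  0.1181] 322
```

View pics/s2.png

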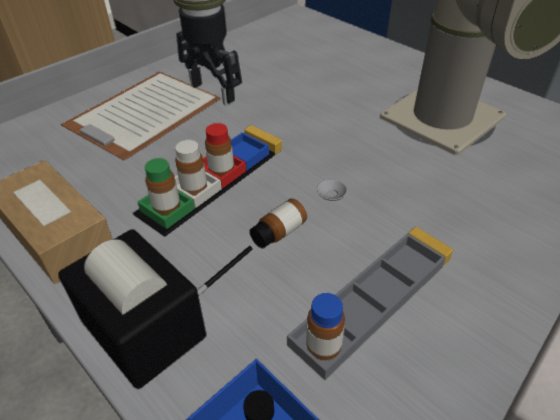

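Blue stands upright in the far rack cell (326,325), cap top at 0.111 as expected. The gripper is over red.

```bash
python3 -m jog '[[0,0,-2.5,0,0,0,1],[0,0,-2.5,0,0,0,1],[0,0,-2,0,0,0,1],[0,0,-1.5,0,0,0,1],[0,0,-0.6,0,0,0,1]]'
python3 -m jog '[[0,0,0,0,0,0,1],[0,0,0,0,0,0,0],[0,0,0,0,0,0,0],[0,0,0,0,0,0,0],[0,0,0,0,0,0,0]]' 35
python3 -m jog '[[0,0,0,0,0,0,0],[0,0,0,0,0,0,0],[0,0,0,0,0,0,0],[0,0,0,0,0,0,0],[0,0,0,0,0,0,0]]' 35
```

```text
time: 11.95
position: [0.5155, -0.2107, 0.1145]
tool_rot: [[0.033, -0.002, 0.999], [-0.999, 0.001, 0.033], [-0.001, -1.0, -0.002]]
force: [-0.2, -0.0, 0.5]
grip_width: 0.0853
time: 12.45
position: [0.5171, -0.2115, 0.1176]
tool_rot: [[0.033, 0.002, 0.999], [-0.999, -0.001, 0.033], [0.001, -1.0, 0.002]]
force: [-0.7, 0.1, 5.0]
grip_width: 0.043
time: 12.95
position: [0.5171, -0.2115, 0.1176]
tool_rot: [[0.033, 0.002, 0.999], [-0.999, -0.001, 0.033], [0.001, -1.0, 0.002]]
force: [0.2, 0.2, 6.6]
grip_width: 0.0431
```

```bash
python3 -m jog '[[0,0,0.5,0,0,0,0],[0,0,1.5,0,0,0,0],[0,0,3,0,0,0,0],[0,0,4,0,0,0,0],[0,0,3,0,0,0,0]]'
python3 -m jog '[[0.3,2,0,0,0,0,0],[0.7,4,0,0,0,0,0],[0.7,4,0,0,0,0,0],[0.7,4,0,0,0,0,0],[0.7,4,0,0,0,0,0]]'
python3 -m jog '[[0.7,4,0,0,0,0,0],[0.7,4,0,0,0,0,0],[0.7,4,0,0,0,0,0],[0.7,4,0,0,0,0,0],[0.7,4,0,0,0,0,0]]'
python3 -m jog '[[0.7,3.4,0,0,0,0,0],[0.4,2,0,0,0,0,0],[0,0,0,0,0,0,0],[0,0,0,0,0,0,0],[0,0,0,0,0,0,0]]'
python3 -m jog '[[0,0,-1,0,0,0,0],[0,0,-3,0,0,0,0],[0,0,-3,0,0,0,0],[0,0,-2,0,0,0,0],[0,0,0,0,0,0,0]]'
```

```text
time: 13.45
position: [0.5166, -0.2112, 0.2396]
tool_rot: [[0.033, 0.002, 0.999], [-0.999, -0.001, 0.033], [0.001, -1.0, 0.002]]
force: [0.9, -0.4, -1.2]
grip_width: 0.0426
time: 13.95
position: [0.5474, -0.0296, 0.2374]
tool_rot: [[0.033, 0.001, 0.999], [-0.999, -0.0, 0.033], [0.0, -1.0, 0.001]]
force: [1.0, 0.4, -1.4]
grip_width: 0.043
time: 14.45
position: [0.5823, 0.1706, 0.2374]
tool_rot: [[0.033, 0.001, 0.999], [-0.999, 0.0, 0.033], [-0.0, -1.0, 0.001]]
force: [0.7, -0.6, -0.9]
grip_width: 0.043
time: 14.95
position: [0.5933, 0.222, 0.2366]
tool_rot: [[0.032, -0.0, 0.999], [-0.999, -0.0, 0.032], [0.0, -1.0, -0.0]]
force: [0.1, -0.9, -1.4]
grip_width: 0.0428
time: 15.45
position: [0.5905, 0.2211, 0.1414]
tool_rot: [[0.032, -0.008, 0.999], [-0.999, -0.002, 0.032], [0.002, -1.0, -0.008]]
force: [-0.5, -0.9, -2.2]
grip_width: 0.043
```

```bash
python3 -m jog '[[0,0,0,0,0,0,0],[0,0,-1,0,0,0,0],[0,0,-1,0,0,0,0],[0,0,-0.8,0,0,0,0],[0,0,0,0,0,0,0]]'
python3 -m jog '[[0,0,-0.3,0,0,0,0],[0,0,-0.3,0,0,0,0],[0,0,0,0,0,0,0],[0,0,0,0,0,0,0],[0,0,0,0,0,0,0]]'
python3 -m jog '[[0,0,-0.2,0,0,0,0],[0,0,-0.1,0,0,0,0],[0,0,0,0,0,0,0],[0,0,0,0,0,0,0],[0,0,0,0,0,0,0]]'
```

```text
time: 15.95
position: [0.5923, 0.2226, 0.1164]
tool_rot: [[0.033, -0.003, 0.999], [-0.999, -0.001, 0.033], [0.001, -1.0, -0.003]]
force: [0.0, -0.5, -2.0]
grip_width: 0.0426
time: 16.45
position: [0.5935, 0.2229, 0.1126]
tool_rot: [[0.033, 0.0, 0.999], [-0.999, 0.0, 0.033], [-0.0, -1.0, 0.0]]
force: [0.6, -0.7, -1.3]
grip_width: 0.0427
time: 16.95
position: [0.5935, 0.2229, 0.1097]
tool_rot: [[0.033, 0.0, 0.999], [-0.999, 0.0, 0.033], [-0.0, -1.0, 0.0]]
force: [-0.9, -1.3, 2.6]
grip_width: 0.0429
```

```bash
python3 -m jog '[[0,0,-0.1,0,0,0,0],[0,0,0,0,0,0,0],[0,0,0,0,0,0,0],[0,0,0,0,0,0,0],[0,0,0,0,0,0,0]]'
python3 -m jog '[[0,0,0,0,0,0,0.6],[0,0,0,0,0,0,1],[0,0,0,0,0,0,1],[0,0,0,0,0,0,1],[0,0,1,0,0,0,1]]'
python3 -m jog '[[0,0,2,0,0,0,1],[0,0,3,0,0,0,1],[0,0,3,0,0,0,1],[0,0,1,0,0,0,1],[0,0,0,0,0,0,1]]'
python3 -m jog '[[0,-2,0,0,0,0,1],[0,-4,0,0,0,0,1],[0,-4,0,0,0,0,1],[0,-4,0,0,0,0,1],[0,-4,0,0,0,0,1]]'
python3 -m jog '[[0,-4,0,0,0,0,1],[0,-4,0,0,0,0,1],[0,-4,0,0,0,0,1],[0,-4,0,0,0,0,1],[0,-4,0,0,0,0,1]]'
python3 -m jog '[[0,-3,0,0,0,0,1],[0,-2,0,0,0,0,1],[0,0,0,0,0,0,1],[0,0,0,0,0,0,1],[0,0,0,0,0,0,1]]'
python3 - <<'E'
from h import *
p,X,H=cloud('scene');cv2.imwrite('pics/s3.png',p[:,:,::-1]);caps('scene',p,X)
p,X,H=cloud('wrist'); caps('wrist',p,X); s=env.sense();print(s['position'])
E
```

```text
time: 17.45
position: [0.5939, 0.223, 0.1097]
tool_rot: [[0.033, 0.001, 0.999], [-0.999, 0.0, 0.033], [-0.0, -1.0, 0.001]]
force: [-2.9, -2.0, 9.5]
grip_width: 0.043
time: 17.95
position: [0.592, 0.2225, 0.1165]
tool_rot: [[0.033, -0.003, 0.999], [-0.999, -0.001, 0.033], [0.001, -1.0, -0.003]]
force: [0.4, -0.9, -0.3]
grip_width: 0.0851
time: 18.45
position: [0.5947, 0.2233, 0.2112]
tool_rot: [[0.033, 0.005, 0.999], [-0.999, 0.001, 0.033], [-0.001, -1.0, 0.005]]
force: [-0.4, 0.3, -0.5]
grip_width: 0.0854
time: 18.95
position: [0.5921, 0.0415, 0.206]
tool_rot: [[0.033, -0.003, 0.999], [-0.999, 0.0, 0.033], [-0.0, -1.0, -0.003]]
force: [1.5, -0.5, 1.2]
grip_width: 0.0854
time: 19.45
position: [0.5921, -0.1584, 0.206]
tool_rot: [[0.033, -0.003, 0.999], [-0.999, 0.001, 0.033], [-0.001, -1.0, -0.003]]
force: [1.1, -0.4, -0.2]
grip_width: 0.0852
time: 19.95
position: [0.5933, -0.2057, 0.2077]
tool_rot: [[0.034, -0.001, 0.999], [-0.999, 0.001, 0.034], [-0.001, -1.0, -0.001]]
force: [0.7, 0.1, -0.0]
grip_width: 0.0855
scene blue 0.74 [304.0, 292.1, 40.9, 66.5] ztop 0.1120 circ 0.6698 0.2226 r 0.0224 med [0.6718 0.224  0.1106] 659
scene red 0.83 [337.6, 264.5, 37.5, 64.9] ztop 0.1119 circ 0.5952 0.2229 r 0.0224 med [0.597  0.2234 0.1105] 589
scene white 0.85 [175.0, 139.7, 30.4, 56.3] ztop 0.1192 circ 0.5950 -0.2071 r 0.0238 med [ 0.5964 -0.2042  0.1179] 278
scene green 0.65 [145.1, 159.5, 33.3, 56.4] ztop 0.1191 circ 0.6672 -0.1980 r 0.0223 med [ 0.6688 -0.1961  0.118 ] 309
blue none
red none
wrist white 0.89 [243.3, 163.0, 74.2, 96.8] ztop 0.1198 circ 0.5935 -0.2072 r 0.0221 med [ 0.5951 -0.2069  0.1187] 3416
wrist green 0.63 [233.9, 62.6, 77.8, 87.3] ztop 0.1198 circ 0.6666 -0.1997 r 0.0221 med [ 0.6672 -0.1998  0.1186] 4507
[ 0.593408   -0.20698873  0.20836491]
```

View pics/s3.png

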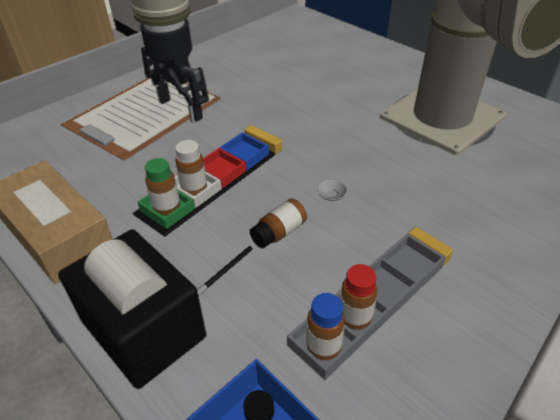

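Blue (326,325) and red (359,295) stand in the two far cells. Next is white.

```bash
python3 -m jog '[[0,0,-2.5,0,0,0,1],[0,0,-2.5,0,0,0,1],[0,0,-2,0,0,0,1],[0,0,-1.5,0,0,0,1],[0,0,-0.7,0,0,0,1]]'
python3 -m jog '[[0,0,0,0,0,0,1],[0,0,0,0,0,0,0],[0,0,0,0,0,0,0],[0,0,0,0,0,0,0],[0,0,0,0,0,0,0]]' 35
python3 -m jog '[[0,0,0,0,0,0,0],[0,0,0,0,0,0,0],[0,0,0,0,0,0,0],[0,0,0,0,0,0,0],[0,0,0,0,0,0,0]]' 35
```

```text
time: 20.95
position: [0.5925, -0.2068, 0.1144]
tool_rot: [[0.033, -0.002, 0.999], [-0.999, 0.001, 0.033], [-0.001, -1.0, -0.002]]
force: [0.9, 0.2, -0.1]
grip_width: 0.0853
time: 21.45
position: [0.5941, -0.2074, 0.1178]
tool_rot: [[0.033, 0.002, 0.999], [-0.999, -0.001, 0.033], [0.001, -1.0, 0.002]]
force: [-0.3, 0.6, 5.1]
grip_width: 0.0426
time: 21.95
position: [0.5941, -0.2074, 0.1178]
tool_rot: [[0.033, 0.002, 0.999], [-0.999, -0.001, 0.033], [0.001, -1.0, 0.002]]
force: [-0.3, 0.6, 6.1]
grip_width: 0.0428
```

```bash
python3 -m jog '[[0,0,0.5,0,0,0,0],[0,0,1.5,0,0,0,0],[0,0,3,0,0,0,0],[0,0,4,0,0,0,0],[0,0,3,0,0,0,0]]'
python3 -m jog '[[-0.3,2,0,0,0,0,0],[-0.7,4,0,0,0,0,0],[-0.7,4,0,0,0,0,0],[-0.7,4,0,0,0,0,0],[-0.7,4,0,0,0,0,0]]'
python3 -m jog '[[-0.7,4,0,0,0,0,0],[-0.7,4,0,0,0,0,0],[-0.7,4,0,0,0,0,0],[-0.7,4,0,0,0,0,0],[-0.7,4,0,0,0,0,0]]'
python3 -m jog '[[-0.6,2.9,0,0,0,0,0],[-0.3,2,0,0,0,0,0],[0,0,0,0,0,0,0],[0,0,0,0,0,0,0],[0,0,0,0,0,0,0]]'
python3 -m jog '[[0,0,-1,0,0,0,0],[0,0,-3,0,0,0,0],[0,0,-3,0,0,0,0],[0,0,-2,0,0,0,0],[0,0,0,0,0,0,0]]'
python3 -m jog '[[0,0,0,0,0,0,0],[0,0,0,0,0,0,0],[0,0,0,0,0,0,0],[0,0,0,0,0,0,0],[0,0,0,0,0,0,0]]'
```

```text
time: 22.45
position: [0.5936, -0.2072, 0.2397]
tool_rot: [[0.033, 0.002, 0.999], [-0.999, -0.001, 0.033], [0.001, -1.0, 0.002]]
force: [-0.2, -0.6, -0.6]
grip_width: 0.043
time: 22.95
position: [0.5612, -0.0251, 0.2359]
tool_rot: [[0.033, -0.001, 0.999], [-0.999, 0.0, 0.033], [-0.0, -1.0, -0.001]]
force: [1.3, -0.0, -0.2]
grip_width: 0.0428
time: 23.45
position: [0.526, 0.1748, 0.236]
tool_rot: [[0.033, -0.001, 0.999], [-0.999, -0.0, 0.033], [0.0, -1.0, -0.001]]
force: [1.6, 0.6, -1.9]
grip_width: 0.0428
time: 23.95
position: [0.5182, 0.2212, 0.2361]
tool_rot: [[0.032, -0.0, 0.999], [-0.999, -0.001, 0.032], [0.001, -1.0, -0.0]]
force: [-0.2, -0.2, -1.9]
grip_width: 0.0429
time: 24.45
position: [0.5157, 0.2201, 0.1416]
tool_rot: [[0.032, -0.007, 0.999], [-0.999, -0.002, 0.032], [0.002, -1.0, -0.007]]
force: [-0.7, -0.6, -2.2]
grip_width: 0.0429
time: 24.95
position: [0.5188, 0.2221, 0.1471]
tool_rot: [[0.033, 0.001, 0.999], [-0.999, 0.0, 0.033], [-0.0, -1.0, 0.001]]
force: [-0.7, 0.9, -1.9]
grip_width: 0.0427
```

```bash
python3 -m jog '[[0,0,0,0,0,0,0],[0,0,-1,0,0,0,0],[0,0,-1,0,0,0,0],[0,0,-0.8,0,0,0,0],[0,0,0,0,0,0,0]]'
python3 -m jog '[[0,0,-0.3,0,0,0,0],[0,0,-0.3,0,0,0,0],[0,0,0,0,0,0,0],[0,0,0,0,0,0,0],[0,0,0,0,0,0,0]]'
python3 -m jog '[[0,0,-0.2,0,0,0,0],[0,0,-0.1,0,0,0,0],[0,0,0,0,0,0,0],[0,0,0,0,0,0,0],[0,0,0,0,0,0,0]]'
```

```text
time: 25.45
position: [0.5168, 0.2214, 0.1157]
tool_rot: [[0.033, -0.004, 0.999], [-0.999, -0.001, 0.033], [0.001, -1.0, -0.004]]
force: [0.2, 0.8, -1.5]
grip_width: 0.0429
time: 25.95
position: [0.5186, 0.222, 0.1126]
tool_rot: [[0.033, 0.001, 0.999], [-0.999, 0.0, 0.033], [-0.0, -1.0, 0.001]]
force: [-0.1, 0.1, -1.0]
grip_width: 0.0428
time: 26.45
position: [0.5187, 0.222, 0.1098]
tool_rot: [[0.033, 0.001, 0.999], [-0.999, 0.0, 0.033], [-0.0, -1.0, 0.001]]
force: [-0.7, 0.6, 4.1]
grip_width: 0.043
```

```bash
python3 -m jog '[[0,0,-0.1,0,0,0,0],[0,0,0,0,0,0,0],[0,0,0,0,0,0,0],[0,0,0,0,0,0,0],[0,0,0,0,0,0,0]]'
python3 -m jog '[[0,0,0,0,0,0,0.6],[0,0,0,0,0,0,1],[0,0,0,0,0,0,1],[0,0,0,0,0,0,1],[0,0,1,0,0,0,1]]'
python3 -m jog '[[0,0,2,0,0,0,1],[0,0,3,0,0,0,1],[0,0,3,0,0,0,1],[0,0,1,0,0,0,1],[0,0,0,0,0,0,1]]'
python3 -m jog '[[0.6,-2,0,0,0,0,1],[1.4,-4,0,0,0,0,1],[1.4,-4,0,0,0,0,1],[1.4,-4,0,0,0,0,1],[1.4,-4,0,0,0,0,1]]'
python3 -m jog '[[1.4,-4,0,0,0,0,1],[1.4,-4,0,0,0,0,1],[1.4,-4,0,0,0,0,1],[1.4,-4,0,0,0,0,1],[1.4,-4,0,0,0,0,1]]'
python3 -m jog '[[1,-2.2,0,0,0,0,1],[0.6,-2,0,0,0,0,1],[0,0,0,0,0,0,1],[0,0,0,0,0,0,1],[0,0,0,0,0,0,1]]'
python3 - <<'E'
from h import *
p,X,H=cloud('scene');cv2.imwrite('pics/s4.png',p[:,:,::-1]);caps('scene',p,X)
p,X,H=cloud('wrist'); caps('wrist',p,X); s=env.sense();print(s['position'])
E
```

```text
time: 26.95
position: [0.519, 0.2221, 0.1098]
tool_rot: [[0.033, 0.002, 0.999], [-0.999, 0.0, 0.033], [-0.0, -1.0, 0.002]]
force: [-3.6, -1.0, 11.9]
grip_width: 0.0432
time: 27.45
position: [0.5171, 0.2215, 0.1168]
tool_rot: [[0.033, -0.003, 0.999], [-0.999, -0.001, 0.033], [0.001, -1.0, -0.003]]
force: [-0.4, -0.2, -0.5]
grip_width: 0.0852
time: 27.95
position: [0.5196, 0.2223, 0.2109]
tool_rot: [[0.033, 0.004, 0.999], [-0.999, 0.001, 0.033], [-0.001, -1.0, 0.004]]
force: [0.1, 0.2, 0.3]
grip_width: 0.0854
time: 28.45
position: [0.5797, 0.0404, 0.2061]
tool_rot: [[0.033, -0.003, 0.999], [-0.999, 0.0, 0.033], [-0.0, -1.0, -0.003]]
force: [-0.2, 0.5, 0.8]
grip_width: 0.0857
time: 28.95
position: [0.6497, -0.1596, 0.2057]
tool_rot: [[0.033, -0.003, 0.999], [-0.999, 0.001, 0.033], [-0.001, -1.0, -0.003]]
force: [0.6, 0.1, -0.2]
grip_width: 0.0854
time: 29.45
position: [0.6658, -0.199, 0.207]
tool_rot: [[0.034, -0.002, 0.999], [-0.999, 0.001, 0.034], [-0.001, -1.0, -0.002]]
force: [0.4, 0.3, -0.0]
grip_width: 0.0857
scene blue 0.67 [370.8, 236.7, 33.3, 67.1] ztop 0.1118 circ 0.5391 0.2250 r 0.0412 med [0.5218 0.2226 0.1105] 506
scene red 0.95 [336.7, 264.0, 38.6, 67.5] ztop 0.1118 circ 0.5970 0.2213 r 0.0232 med [0.5972 0.223  0.1105] 566
scene white 0.95 [368.5, 238.8, 35.5, 61.9] ztop 0.1118 circ 0.5207 0.2213 r 0.0229 med [0.5216 0.2226 0.1105] 505
scene green 0.76 [145.0, 157.8, 36.0, 56.6] ztop 0.1191 circ 0.6677 -0.1982 r 0.0226 med [ 0.669  -0.1961  0.118 ] 320
blue none
red none
wrist white 0.26 [236.3, 230.3, 89.3, 77.8] ztop 0.0336 circ 0.6031 -0.2033 r 0.0599 med [ 0.5743 -0.2051  0.0325] 1401
wrist green 0.64 [242.3, 159.1, 76.0, 98.1] ztop 0.1198 circ 0.6671 -0.1995 r 0.0219 med [ 0.6682 -0.1995  0.1187] 3417
[ 0.66639348 -0.19998674  0.2084357 ]
```

View pics/s4.png

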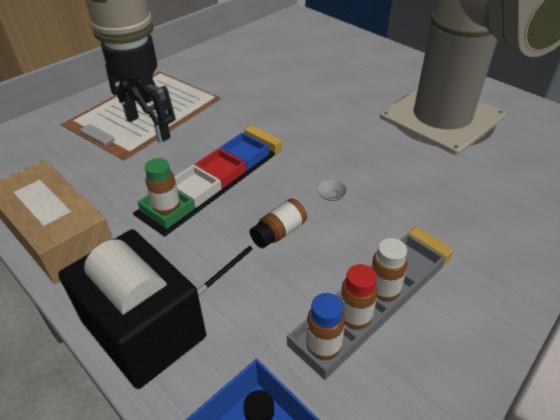

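Blue (326,325), red (359,297) and white (389,268) are all standing in the rack; the network's top "blue" hit was really the white bottle. Next is green.

```bash
python3 -m jog '[[0,0,-2.5,0,0,0,1],[0,0,-2.5,0,0,0,1],[0,0,-2,0,0,0,1],[0,0,-1.5,0,0,0,1],[0,0,-0.7,0,0,0,1]]'
python3 -m jog '[[0,0,0,0,0,0,1],[0,0,0,0,0,0,0],[0,0,0,0,0,0,0],[0,0,0,0,0,0,0],[0,0,0,0,0,0,0]]' 35
python3 -m jog '[[0,0,0,0,0,0,0],[0,0,0,0,0,0,0],[0,0,0,0,0,0,0],[0,0,0,0,0,0,0],[0,0,0,0,0,0,0]]' 35
```

```text
time: 30.45
position: [0.6655, -0.1998, 0.1143]
tool_rot: [[0.033, -0.002, 0.999], [-0.999, 0.001, 0.033], [-0.001, -1.0, -0.002]]
force: [-0.5, 0.7, -0.5]
grip_width: 0.0855
time: 30.95
position: [0.6672, -0.2003, 0.1179]
tool_rot: [[0.033, 0.002, 0.999], [-0.999, -0.001, 0.033], [0.001, -1.0, 0.002]]
force: [-0.7, 0.9, 4.1]
grip_width: 0.0428
time: 31.45
position: [0.6672, -0.2003, 0.1179]
tool_rot: [[0.033, 0.002, 0.999], [-0.999, -0.001, 0.033], [0.001, -1.0, 0.002]]
force: [-1.4, 1.0, 5.8]
grip_width: 0.0428
```

```bash
python3 -m jog '[[0,0,0.5,0,0,0,0],[0,0,1.5,0,0,0,0],[0,0,3,0,0,0,0],[0,0,4,0,0,0,0],[0,0,3,0,0,0,0]]'
python3 -m jog '[[-1.1,2,0,0,0,0,0],[-2.1,4,0,0,0,0,0],[-2.1,4,0,0,0,0,0],[-2.1,4,0,0,0,0,0],[-2.1,4,0,0,0,0,0]]'
python3 -m jog '[[-2.1,4,0,0,0,0,0],[-2.1,4,0,0,0,0,0],[-2.1,4,0,0,0,0,0],[-2.1,4,0,0,0,0,0],[-2.1,4,0,0,0,0,0]]'
python3 -m jog '[[-1.2,2.3,0,0,0,0,0],[-1.1,2,0,0,0,0,0],[0,0,0,0,0,0,0],[0,0,0,0,0,0,0],[0,0,0,0,0,0,0]]'
python3 -m jog '[[0,0,-1,0,0,0,0],[0,0,-3,0,0,0,0],[0,0,-3,0,0,0,0],[0,0,-2,0,0,0,0],[0,0,0,0,0,0,0]]'
python3 -m jog '[[0,0,0,0,0,0,0],[0,0,0,0,0,0,0],[0,0,0,0,0,0,0],[0,0,0,0,0,0,0],[0,0,0,0,0,0,0]]'
```

```text
time: 31.95
position: [0.6667, -0.2003, 0.2398]
tool_rot: [[0.033, 0.002, 0.999], [-0.999, -0.001, 0.033], [0.001, -1.0, 0.002]]
force: [0.8, 0.4, -1.4]
grip_width: 0.0428
time: 32.45
position: [0.5703, -0.0188, 0.2373]
tool_rot: [[0.033, 0.001, 0.999], [-0.999, -0.0, 0.033], [0.0, -1.0, 0.001]]
force: [0.5, 1.1, -0.3]
grip_width: 0.0425
time: 32.95
position: [0.4653, 0.1812, 0.2375]
tool_rot: [[0.033, 0.001, 0.999], [-0.999, 0.0, 0.033], [-0.0, -1.0, 0.001]]
force: [1.2, 0.7, -1.2]
grip_width: 0.0429
time: 33.45
position: [0.4438, 0.2222, 0.2368]
tool_rot: [[0.032, 0.001, 0.999], [-0.999, -0.0, 0.032], [0.0, -1.0, 0.001]]
force: [-0.5, 0.6, -1.5]
grip_width: 0.0426
time: 33.95
position: [0.441, 0.2211, 0.142]
tool_rot: [[0.032, -0.007, 0.999], [-0.999, -0.003, 0.032], [0.002, -1.0, -0.007]]
force: [-0.8, -0.3, -1.6]
grip_width: 0.0427
time: 34.45
position: [0.4438, 0.223, 0.147]
tool_rot: [[0.033, 0.001, 0.999], [-0.999, 0.0, 0.033], [-0.0, -1.0, 0.001]]
force: [-0.2, 0.1, -1.3]
grip_width: 0.043
```

```bash
python3 -m jog '[[0,0,0,0,0,0,0],[0,0,-1,0,0,0,0],[0,0,-1,0,0,0,0],[0,0,-0.8,0,0,0,0],[0,0,0,0,0,0,0]]'
python3 -m jog '[[0,0,-0.3,0,0,0,0],[0,0,-0.3,0,0,0,0],[0,0,0,0,0,0,0],[0,0,0,0,0,0,0],[0,0,0,0,0,0,0]]'
python3 -m jog '[[0,0,-0.2,0,0,0,0],[0,0,-0.1,0,0,0,0],[0,0,0,0,0,0,0],[0,0,0,0,0,0,0],[0,0,0,0,0,0,0]]'
```

```text
time: 34.95
position: [0.4419, 0.2223, 0.116]
tool_rot: [[0.033, -0.004, 0.999], [-0.999, -0.001, 0.033], [0.001, -1.0, -0.004]]
force: [0.1, 0.3, -1.7]
grip_width: 0.0433
time: 35.45
position: [0.4435, 0.223, 0.1126]
tool_rot: [[0.033, 0.0, 0.999], [-0.999, 0.0, 0.033], [-0.0, -1.0, 0.0]]
force: [-0.1, 1.1, -0.4]
grip_width: 0.0431
time: 35.95
position: [0.4437, 0.2231, 0.1099]
tool_rot: [[0.033, 0.001, 0.999], [-0.999, 0.0, 0.033], [-0.0, -1.0, 0.001]]
force: [-1.7, -0.4, 6.1]
grip_width: 0.0431
```

Green is down: 6 N of contact at the expected height. I release it, rise and move clear.

```bash
python3 -m jog '[[0,0,0,0,0,0,0.6],[0,0,0,0,0,0,1],[0,0,0,0,0,0,1],[0,0,0,0,0,0,1],[0,0,1,0,0,0,1]]'
python3 -m jog '[[0,0,2,0,0,0,1],[0,0,3,0,0,0,1],[0,0,3,0,0,0,1],[0,0,3,0,0,0,1],[0,0,0,0,0,0,1]]'
python3 -m jog '[[0,-3,0,0,0,0,1],[0,-4,0,0,0,0,1],[0,-4,0,0,0,0,1],[0,-4,0,0,0,0,1],[0,-3,0,0,0,0,1]]'
python3 -m jog '[[0,0,0,0,0,0,1],[0,0,0,0,0,0,1],[0,0,0,0,0,0,1],[0,0,0,0,0,0,1],[0,0,0,0,0,0,1]]'
python3 - <<'E'
from h import *
p,X,H=cloud('scene');cv2.imwrite('pics/s5.png',p[:,:,::-1]);caps('scene',p,X);p,X,H=cloud('top');caps('top',p,X)
E
```

```text
time: 36.45
position: [0.4422, 0.2224, 0.118]
tool_rot: [[0.033, -0.003, 0.999], [-0.999, -0.001, 0.033], [0.001, -1.0, -0.003]]
force: [-0.1, -0.3, -0.5]
grip_width: 0.0853
time: 36.95
position: [0.4458, 0.2238, 0.2354]
tool_rot: [[0.033, 0.008, 0.999], [-0.999, 0.003, 0.033], [-0.003, -1.0, 0.009]]
force: [0.6, 0.5, 0.2]
grip_width: 0.0857
time: 37.45
position: [0.4429, 0.0409, 0.2294]
tool_rot: [[0.032, 0.0, 0.999], [-0.999, -0.0, 0.032], [0.0, -1.0, 0.0]]
force: [1.7, 0.4, -0.0]
grip_width: 0.0853
time: 37.95
position: [0.4433, 0.0438, 0.2292]
tool_rot: [[0.035, -0.0, 0.999], [-0.999, 0.0, 0.035], [-0.0, -1.0, -0.0]]
force: [-0.1, -0.2, -0.1]
grip_width: 0.0857
scene blue 0.85 [306.4, 291.1, 38.1, 67.4] ztop 0.1120 circ 0.6709 0.2221 r 0.0224 med [0.6717 0.2237 0.1107] 657
scene red 0.67 [339.3, 263.8, 37.0, 67.1] ztop 0.1118 circ 0.6141 0.2258 r 0.0421 med [0.597  0.2235 0.1104] 586
scene white 0.92 [370.9, 239.8, 32.3, 61.6] ztop 0.1117 circ 0.5369 0.2253 r 0.0404 med [0.5223 0.2227 0.1104] 504
scene green 0.78 [401.3, 215.5, 34.8, 60.3] ztop 0.1116 circ 0.4706 0.2296 r 0.0473 med [0.4471 0.2249 0.1103] 471
top blue 0.84 [118.5, 108.7, 45.0, 43.8] ztop 0.1108 circ 0.6687 0.2234 r 0.0228 med [0.6689 0.2223 0.1091] 542
top red 0.76 [116.3, 151.3, 44.0, 27.2] ztop 0.1110 circ 0.5950 0.2230 r 0.0218 med [0.5943 0.2225 0.1092] 522
white none
green none
```

View pics/s5.png

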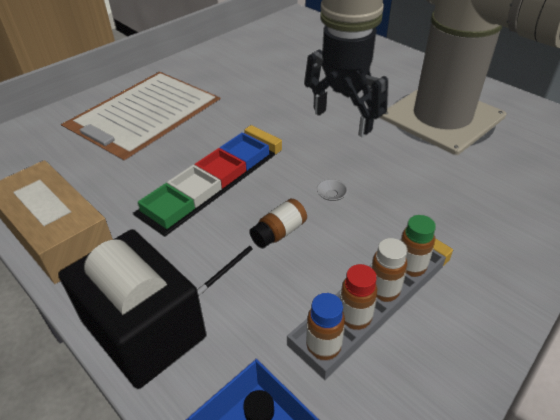

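All four stand upright in the rack, green at the yellow end (419,245), then white, red and blue. The gripper is clear.

```bash
python3 -c "
from plant import env
print(env.finish_job())"
```

```text
the job is handed in; nothing more can be done
None
```

All four bottles are in the grey rack in reverse order, and the job is handed in. From the rack's yellow end outward they stand green, white, red, blue; the tray order from its yellow end was blue, red, white, green.

- **Placing:** I lowered each bottle until the wrist force showed it was resting on its cell floor, then let go. The readings at release were about 6 to 12 N. The job took about 38 s of robot time.
- **Final picture (scene camera):** All four stand upright and the gripper is well clear. The cap tops measure about 0.112 m, against 0.110 m expected for a bottle on the cell floor. The camera read about 1 mm high in the tray as well, so this agrees.
- **Checks that failed or disagreed:**
  - The last top-camera check confirmed only blue and red; the network did not report white or green there.
  - In the scene camera, some fitted cap circles for red, white and green were too wide because the masks took in neighbouring bottles, but their median positions agree with the cells.
  - One earlier top "blue" match was actually the white bottle.

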